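# Rack the specimen mounts

## Robot

A 7-joint arm with a two-finger parallel gripper is mounted at the origin on the work surface. World frame = base frame: x ahead of the robot, y to its left, z up, the work surface at z = 0. Lengths are in m, angles in rad, forces in N, time in s.
With the tool pointing down it reaches from about 0.35 to 0.9 m from the base axis. Payload 8.1 kg.
Tool frame: the origin (TCP) lies at the centre of the arm's flange, where the gripper is bolted on; the fingertips stand 178 mm ahead of it and the grasp point (between the pads) lies 159 mm ahead of it; z points along the fingers, y is the line along which they close (so a half turn about z gives the same grasp; the last joint's range is limited). The gripper opens to 92 mm and grips with 3 to 60 N. Pads are 19 mm wide; open, the fingers measure 130 mm over their backs; the gripper's body (75 mm by 190 mm) begins 47 mm behind the grasp point.
Start: joints at [-0.103, 0.434, 0.025, 1.573, -0.012, 1.134, -0.075], TCP at [0.625, -0, 0.405] pointing down, gripper open.
Joint ranges: [-2.62, 2.62], [-0.44, 2.09], [-1.27, 1.32], [0.08, 2.57], [-1.32, 4.46], [0.12, 2], [-2.74, 2.74]. Speed limits (rad/s): [2.22, 2.22, 3.01, 3.01, 3.14, 3.14, 3.14].

## Interface

Orientations are given as a rotation vector (axis times angle).
In Python, from cell import arm gives the robot as it stands. The module is installed in compiled form; this text tells all that it offers.
- The arm moves only by the shell command python3 -m inch 'ROWS' [FORCE]. ROWS is text: rows parted by semicolons, each of 5 numbers parted by spaces: the shift along the tool's x, y, z in m, then the turn about the tool's z in rad, then the finger opening in m, from 0 to 0.0918. In form: x y z roll fingers; .... A call has 1 to 5 rows; each row is the pose to reach, as a shift and turn from the pose commanded when the call began, along the tool's axes at that moment; what a row does not reach only later rows make up. A row lasts 1/10 s, in which the tool goes at most 50 mm and 8.59 degrees, less where a joint would pass 70% of its speed; a pose out of reach is approached as far as the arm can. A call with a gripper value outside its range is refused whole. The fingers move at their own pace and stop on an object; FORCE is the grip in N (left out, the last holds). Time passes only in rows, so rows that repeat a pose let the fingers close. It gives the time, the measured TCP pose, the force, the opening and the grip force at its end, in the units of the state.
- arm.observe(): the state, without advancing time (a new reading comes with each control period).
- arm.get_image(name): name is "scene" or "side" or "wrist"; returns the picture (420x560x3 uint8, red, green, blue); there is no depth.
- arm.get_calibration(name): a dict with "intrinsics" (3x3 intrinsics, pixels), "distortion" ([k1, k2, p1, p2, k3] as OpenCV has them; the pictures are not rectified), "pose" (4x4, takes a point from camera to world coordinates). Camera axes: x right, y up, looking along -z (the intrinsics and any distortion apply to the point x, -y, -z); pixel columns grow to the right and rows downward; lengths in m; the calibration is good to about 2 mm. A picture is of the moment at which its call begins: read the wrist's pose just before it. get_calibration takes no time and is no camera call; for the wrist camera it gives the pose at the moment of the call.
- arm.sign_off(): hands the job in; it is judged then, once.
Trained networks look in the newest picture that a camera, given by its name, has taken for a name from the list of things; names that differ only in an ending like _2 or _b are one class to them, and where a whole thing is asked for, a point or a joint stands for the part that bears it (a point fixed in the world has none). Each returns a list of dicts, best first, with "conf" (0 to 1); they miss things now and then, are a little off and sometimes report something else, mostly with a low value. They report only what shows in the picture. A call takes as long as a camera call. They do not tell look-alikes from the thing itself.
- arm.look_for(camera, query): "point" ([row, column] in pixels, amid what is visible of it).
- arm.silhouettes(camera, query): "region" (420x560 bool, what is visible of it) and "point" ([row, column] in pixels, amid what is visible of it).
- arm.place_of(camera, query): "point" ([row, column] in pixels: a listed point, or the origin of a listed thing).
The state is a dict: "clock": time; "joints": joint angles; "dq": joint speeds; "joint_efforts": joint torques, N m; "position": TCP position; "ee_rot": TCP orientation; "force": force on the tool from outside, world axes, zero at the start; "ft_torque": the same for the moment, N m; "width": opening from 0.0 (shut) to 1.0 (fully open); "gripper_force": force on a finger pad.
Only numpy, scipy, OpenCV 4.12 (cv2) and the standard library are available. Lean on these libraries where they do the work, as an engineer would, in place of code of your own. Each camera call takes 0.05 s, during which the arm holds its last target. There are 200 camera calls.

## Task

Gather the four resin specimen mounts (the black blocks with a bright metal section in the top face) from the mat into the white caddy, each standing flat, metal section up, on the floor of the pocket that matches its own shape and size. Leave the two look-alikes, the empty mould ring and the plain grey dressing stick, where they are on the mat.

Things in the scene. Friction and masses are not known exactly. Their poses are not given: they have to be found in the camera images.
- mount_large_round: Large round specimen mount: a disc 50 mm across. Black resin, 30 mm tall, a small bright metal section showing in the middle of its top face, not proud of it; stands on the mat at the start. Origin: centre of the underside, z up; about 75 g.
- mount_small_round: Small round specimen mount: a disc 30 mm across. Black resin, 30 mm tall, a small bright metal section showing in the middle of its top face, not proud of it; stands on the mat at the start. Origin: centre of the underside, z up; about 30 g.
- mount_square: Square specimen mount, 40 x 40 mm, sides along its x and y. Black resin, 30 mm tall, a small bright metal section showing in the middle of its top face, not proud of it; stands on the mat at the start. Origin: centre of the underside, z up; about 62 g.
- mount_oblong: Oblong specimen mount, 60 mm along its x by 30 mm along its y. Black resin, 30 mm tall, a small bright metal section showing in the middle of its top face, not proud of it; stands on the mat at the start. Origin: centre of the underside, z up; about 70 g.
- mould_ring: Look-alike, not a specimen: an empty mould ring of the same black resin, 50 mm outside, open 38 mm hole right through, 30 mm tall. Origin: centre of the underside. It stays where it is.
- dressing_stick: Look-alike, not a specimen: a plain grey dressing stick, 80 mm along its x by 24 mm along its y, 25 mm tall, no metal section. Origin: centre of the underside. It stays where it is.
- nest_large_round: Nest with the large round pocket. Pocket 66 mm across. Fixed in the white caddy (216 mm square tray, walls 10 mm above nest origin; four nests two by two, 100 mm apart, in any order). 96 mm square plate 4 mm thick with a rim 3 mm thick, 8 mm high: pocket floor 4 mm, rim top 12 mm above the origin (centre of the plate's underside, z up; x, y along the plate's and caddy's sides).
- nest_small_round: Nest with the small round pocket. Pocket 46 mm across. Fixed in the white caddy (216 mm square tray, walls 10 mm above nest origin; four nests two by two, 100 mm apart, in any order). 96 mm square plate 4 mm thick with a rim 3 mm thick, 8 mm high: pocket floor 4 mm, rim top 12 mm above the origin (centre of the plate's underside, z up; x, y along the plate's and caddy's sides).
- nest_square: Nest with the square pocket. Pocket 56 x 56 mm. Fixed in the white caddy (216 mm square tray, walls 10 mm above nest origin; four nests two by two, 100 mm apart, in any order). 96 mm square plate 4 mm thick with a rim 3 mm thick, 8 mm high: pocket floor 4 mm, rim top 12 mm above the origin (centre of the plate's underside, z up; x, y along the plate's and caddy's sides).
- nest_oblong: Nest with the oblong pocket. Pocket 76 mm along its x by 46 mm along its y. Fixed in the white caddy (216 mm square tray, walls 10 mm above nest origin; four nests two by two, 100 mm apart, in any order). 96 mm square plate 4 mm thick with a rim 3 mm thick, 8 mm high: pocket floor 4 mm, rim top 12 mm above the origin (centre of the plate's underside, z up; x, y along the plate's and caddy's sides).
Not all that is in view belongs to the job. What is shaped like the mount_square but blue or turquoise is not meant.

How it is judged:
At the end, for the whole second after the job is handed in: Each mount is at rest in its own nest: centre within 13 mm of the nest centre, underside under 7.5 mm above the nest origin (4 mm when flat on the floor), metal section up, upright within 0.08 rad. Mould ring and dressing stick are within 30 mm of their start (horizontal distance between mount_large_round and nest_large_round below 0.013 m and z of mount_large_round in the frame of nest_large_round below 0.0075 m and angle between each of mount_large_round, mount_small_round, mount_square, mount_oblong's own z axis and vertical below 0.08 rad and linear speed of each of mount_large_round, mount_small_round, mount_square, mount_oblong below 0.02 m/s and horizontal distance between mount_small_round and nest_small_round below 0.013 m and z of mount_small_round in the frame of nest_small_round below 0.0075 m and horizontal distance between mount_square and nest_square below 0.013 m and z of mount_square in the frame of nest_square below 0.0075 m and horizontal distance between mount_oblong and nest_oblong below 0.013 m and z of mount_oblong in the frame of nest_oblong below 0.0075 m and distance of each of mould_ring, dressing_stick from where it was at the start of the episode below 0.03 m); the robot touches nothing.
It also fails if it takes over 88 s, if anything falls off the work surface, if the arm or the gripper's body presses on something with over 40 N, if the wrist force passes 120 N, or if a joint passes its speed limit or range.

## Working session

There is one attempt and no reset: what is moved stays moved. The work goes in short steps, Python scripts to look and compute and a shell command to move; the robot and the scene stay as the last step left them, time stands still between calls to the robot, and variables do not carry over. Pictures are saved under pics/ and viewed, at most 14 in all, crops included, and the job is handed in when it is done.

```bash
mkdir -p pics; cat > h.py <<'E'
import numpy as np, cv2
from cell import arm
def ray(cam,pt,z,cal=None):
    c=cal or arm.get_calibration(cam)
    K=np.array(c["intrinsics"],float);D=np.array(c["distortion"],float);P=np.array(c["pose"],float)
    u=cv2.undistortPoints(np.array([[[pt[1],pt[0]]]],float),K,D)[0,0]
    d=P[:3,:3]@np.array([u[0],-u[1],-1]);o=P[:3,3]
    return (o+d*(z-o[2])/d[2])
def save(cam,n):
    im=np.array(arm.get_image(cam));cv2.imwrite(f"pics/{n}.png",im[:,:,::-1]);return im
E
python3 - <<'E'
from h import *
np.set_printoptions(precision=3,suppress=True)
s=arm.observe();print(s["position"],s["ee_rot"],s["clock"],s["width"])
names="mount_large_round mount_small_round mount_square mount_oblong mould_ring dressing_stick nest_large_round nest_small_round nest_square nest_oblong".split()
for c in ["scene","side","wrist"]:
    save(c,c+"0"); print(c,np.array(arm.get_calibration(c)["pose"])[:3,3])
    for n in names:
        for d in arm.place_of(c,n)[:3]:
            print(n,np.round(d["point"]),round(d["conf"],2),ray(c,d["point"],0.0)[:2])
E
```

```text
[ 0.625 -0.     0.404] [-2.221 -2.221  0.002] 0.0 0.9987505488371782
scene [ 0.888 -0.659  0.647]
mount_large_round [239. 313.] 0.59 [ 0.615 -0.116]
mount_small_round [226. 271.] 0.47 [ 0.519 -0.129]
mount_small_round [301. 266.] 0.18 [ 0.616 -0.297]
mount_square [275. 228.] 0.84 [ 0.52  -0.285]
mount_square [344. 218.] 0.8 [ 0.594 -0.412]
mount_square [309. 165.] 0.77 [ 0.468 -0.406]
mount_oblong [212. 239.] 0.69 [ 0.431 -0.128]
mould_ring [304. 263.] 0.83 [ 0.615 -0.305]
mould_ring [155. 322.] 0.62 [0.489 0.167]
dressing_stick [256. 184.] 0.61 [ 0.412 -0.293]
nest_large_round [167. 352.] 0.66 [0.58  0.158]
nest_small_round [156. 323.] 0.88 [0.494 0.164]
nest_small_round [300. 266.] 0.4 [ 0.615 -0.295]
nest_small_round [227. 269.] 0.34 [ 0.515 -0.133]
nest_square [153. 374.] 0.64 [0.605 0.244]
nest_oblong [138. 345.] 0.92 [0.508 0.269]
side [0.184 1.021 0.845]
mount_large_round [201. 245.] 0.72 [ 0.617 -0.123]
mount_small_round [202. 276.] 0.59 [ 0.528 -0.148]
mount_square [158. 277.] 0.69 [ 0.6   -0.403]
mount_square [173. 289.] 0.68 [ 0.533 -0.322]
mount_square [195. 354.] 0.68 [ 0.305 -0.25 ]
mount_oblong [211. 303.] 0.78 [ 0.436 -0.125]
mould_ring [172. 262.] 0.53 [ 0.623 -0.304]
dressing_stick [176. 320.] 0.49 [ 0.432 -0.328]
nest_large_round [258. 225.] 0.64 [0.584 0.135]
nest_small_round [268. 253.] 0.79 [0.5   0.153]
nest_square [281. 202.] 0.72 [0.607 0.234]
nest_oblong [293. 237.] 0.81 [0.509 0.248]
wrist [0.625 0.081 0.384]
mount_large_round [277. 272.] 0.59 [ 0.621 -0.126]
mount_small_round [283. 196.] 0.6 [ 0.522 -0.135]
mount_oblong [273. 124.] 0.84 [ 0.43  -0.122]
nest_large_round [ 47. 237.] 0.74 [0.584 0.143]
nest_small_round [ 31. 141.] 0.6 [0.484 0.159]
```

```bash
python3 -c "
import cv2,numpy as np
a=cv2.imread('pics/scene0.png')[110:400,130:430];a=cv2.resize(a,(800,600*0+773))
a=cv2.resize(a,(600,580));cv2.imwrite('pics/scene0c.png',a)"
```

```text
(no output)
```

View pics/scene0c.png

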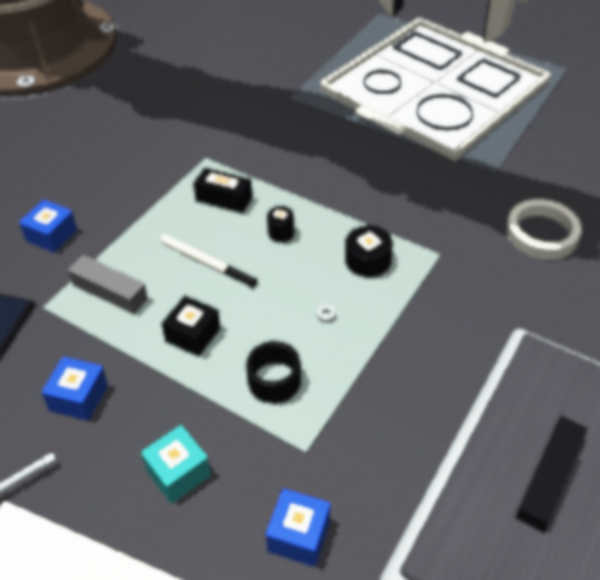

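View pics/wrist0.png

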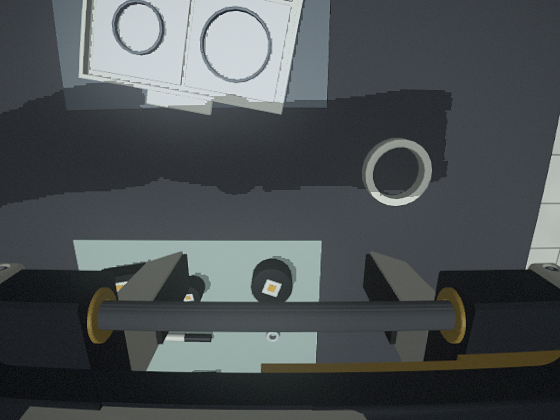

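The scene picture shows the black square mount at about (272, 225), and the blue and turquoise blocks are decoys. The mould ring is at (295, 267), the stick at (250, 183), and the caddy is at the upper right. The wrist picture covers only the two near nests. Next I'll take one wrist view over the mat.

```bash
python3 -m inch '-0.05 -0.015 0 0 0.0918;-0.1 -0.03 0 0 0.0918;-0.15 -0.045 0 0 0.0918;-0.2 -0.06 0 0 0.0918;-0.25 -0.08 0 0 0.0918'
python3 -m inch '-0.05 -0.02 0 0 0.0918;-0.1 -0.02 0 0 0.0918;-0.13 -0.02 0 0 0.0918;-0.13 -0.02 0 0 0.0918;-0.13 -0.02 0 0 0.0918'
cat > look.py <<'E'
import sys
from h import *
np.set_printoptions(precision=4,suppress=True)
n=sys.argv[1]; names=sys.argv[2:]
s=arm.observe();print(np.array(s["position"]),np.array(s["ee_rot"]),s["clock"])
save("wrist",n);cal=arm.get_calibration("wrist")
for q in names:
    zt=float(q.split(':')[1]);q=q.split(':')[0]
    for d in arm.silhouettes("wrist",q)[:3]:
        m=d["region"].astype(np.uint8);c,_=cv2.findContours(m,cv2.RETR_EXTERNAL,cv2.CHAIN_APPROX_NONE)
        c=max(c,key=cv2.contourArea)[:,0,:]
        w=np.array([ray("wrist",(p[1],p[0]),zt,cal)[:2] for p in c])*1000
        r=cv2.minAreaRect(w.astype(np.float32))
        pl=arm.place_of("wrist",q)
        print(q,round(d["conf"],2),np.round(d["point"]),"rect mm",np.round(r[0],1),np.round(r[1],1),round(r[2],1),"place",[ (round(x["conf"],2),ray("wrist",x["point"],max(zt-.03,0.004),cal)[:2]) for x in pl[:2]])
E
python3 look.py mat mount_large_round:.03 mount_small_round:.03 mount_square:.03 mount_oblong:.03 mould_ring:.03 dressing_stick:.025
```

```text
clock: 2.15
position: [0.5489, -0.2401, 0.4049]
ee_rot: [2.221, 2.221, 0.0]
force: [0.8, -0.3, 0.5]
width: 1.001
gripper_force: 0.0
clock: 2.65
position: [0.5292, -0.3689, 0.4044]
ee_rot: [-2.223, -2.219, -0.0]
force: [0.4, 0.9, -0.6]
width: 0.996
gripper_force: 0.0
[ 0.5292 -0.3689  0.4044] [-2.2231 -2.2192 -0.    ] 2.65
mount_square 0.98 [214. 230.] rect mm [ 476.8 -398.3] [43.2 45.4] 16.0 place [(0.96, array([ 0.3071, -0.2655])), (0.94, array([ 0.5238, -0.294 ]))]
mount_square 0.93 [114. 270.] rect mm [ 521.6 -293.8] [40.1 40.1] 3.7 place [(0.96, array([ 0.3071, -0.2655])), (0.94, array([ 0.5238, -0.294 ]))]
mount_square 0.88 [218. 438.] rect mm [ 707.9 -402.1] [49.2 51.5] 13.7 place [(0.96, array([ 0.3071, -0.2655])), (0.94, array([ 0.5238, -0.294 ]))]
dressing_stick 0.69 [114. 171.] rect mm [ 418.1 -293.7] [85.  24.5] 1.5 place [(0.64, array([ 0.4162, -0.2913]))]
```

View pics/mat.png

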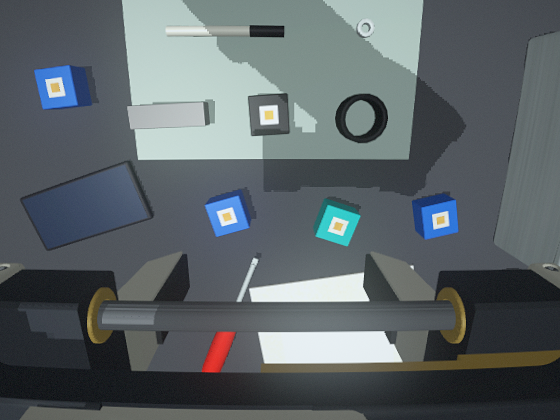

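The square mount is at (114, 270), with the ring and stick beside it, all lying nearly square to the axes. I went too far back to see the other mounts, so I'll step forward.

```bash
python3 -m inch '0.05 0 0 0 0.06;0.1 0 0 0 0.06;0.13 0 0 0 0.06;0.13 0 0 0 0.06;0.13 0 0 0 0.06'
python3 look.py mat2 mount_large_round:.03 mount_small_round:.03 mount_square:.03 mount_oblong:.03 
```

```text
clock: 3.7
position: [0.5297, -0.2378, 0.405]
ee_rot: [2.219, 2.223, 0.0]
force: [-0.1, -0.7, 0.7]
width: 0.664
gripper_force: 0.0
[ 0.5297 -0.2378  0.405 ] [2.2194 2.2226 0.0001] 3.7
mount_large_round 0.66 [ 72. 365.] rect mm [ 617.  -124.5] [52.9 48.8] 2.6 place [(0.81, array([ 0.6172, -0.1241]))]
mount_small_round 0.95 [ 81. 269.] rect mm [ 519.3 -137.4] [28.3 27.4] 43.8 place [(0.81, array([ 0.5206, -0.1346]))]
mount_small_round 0.68 [ 72. 178.] rect mm [ 435.6 -125.6] [64.4 33.2] 9.5 place [(0.81, array([ 0.5206, -0.1346]))]
mount_square 0.95 [205.  82.] rect mm [ 311.8 -262. ] [55.8 44.9] 4.6 place [(0.98, array([ 0.3075, -0.2628])), (0.85, array([ 0.5252, -0.297 ]))]
mount_square 0.83 [336. 331.] rect mm [ 595.4 -431.8] [10.6 34.2] 89.4 place [(0.98, array([ 0.3075, -0.2628])), (0.85, array([ 0.5252, -0.297 ]))]
mount_square 0.62 [294. 232.] rect mm [ 475.3 -372.6] [36.4 15.1] 0.3 place [(0.98, array([ 0.3075, -0.2628])), (0.85, array([ 0.5252, -0.297 ]))]
mount_oblong 0.81 [ 72. 180.] rect mm [ 435.8 -125.7] [65.  33.8] 9.9 place [(0.79, array([ 0.4342, -0.1233]))]
```

View pics/mat2.png

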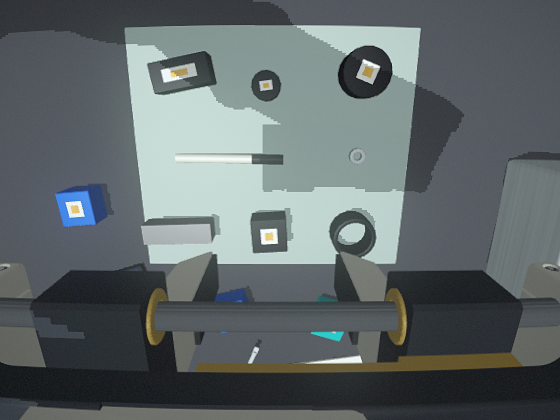

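The oblong mount is at (72, 180) with a yaw of about 10°. The small round is at (85, 266), the large round at (72, 366) and the square at (233, 268). I'll grasp the square first, with the fingertips kept above rim height.

```bash
python3 -m inch '-0.028 -0.004 0.03 0 0.06;-0.056 -0.008 0.07 0 0.06;-0.056 -0.008 0.11 0 0.06;-0.056 -0.008 0.15 0 0.06;-0.056 -0.008 0.185 0 0.06'
python3 -m inch '0 0 0.015 0 0.06;0 0 0.03 0 0.06;0 0 0.03 0 0.06;0 0 0.03 0 0.03;0 0 0.03 0 0.03' 20
python3 -m inch '0 0 0 0 0.03;0 0 0 0 0.03;0 0 0 0 0.03;0 0 0 0 0.03' 20
python3 -m inch '0 0 -0.03 0 0.03;0 0 -0.07 0 0.03;0.05 0 -0.1 0 0.03;0.1 0 -0.13 0 0.03;0.15 0 -0.15 0 0.03' 20
```

```text
clock: 4.8
position: [0.5212, -0.2943, 0.2179]
ee_rot: [-2.222, -2.221, 0.0]
force: [-0.3, 0.6, 0.0]
width: 0.653
gripper_force: 0.0
clock: 5.3
position: [0.5222, -0.2945, 0.1913]
ee_rot: [2.22, 2.22, 0.001]
force: [-0.3, 0.1, 0.3]
width: 0.529
gripper_force: 0.0
clock: 5.7
position: [0.522, -0.2945, 0.191]
ee_rot: [2.22, 2.22, 0.001]
force: [-0.0, 0.2, 7.4]
width: 0.441
gripper_force: 19.6
clock: 6.2
position: [0.5214, -0.1619, 0.3335]
ee_rot: [2.222, 2.218, 0.002]
force: [1.2, -0.3, 0.8]
width: 0.44
gripper_force: 19.6
```

Gripped at 40 mm. I'll carry it towards the caddy and look there.

```bash
python3 -m inch '0.05 0.005 -0.03 0 0.03;0.1 0.01 -0.07 0 0.03;0.15 0.015 -0.07 0 0.03;0.2 0.02 -0.07 0 0.03;0.25 0.025 -0.07 0 0.03'
python3 -m inch '0.02 0 0 0 0.03;0.02 0 0 0 0.03;0.02 0 0 0 0.03'
python3 look.py cad nest_large_round:.012 nest_small_round:.012 nest_square:.012 nest_oblong:.012
```

```text
clock: 6.7
position: [0.5444, 0.0693, 0.4026]
ee_rot: [2.221, 2.22, 0.003]
force: [0.6, -1.0, -1.7]
width: 0.44
gripper_force: 19.6
clock: 7.0
position: [0.5444, 0.0873, 0.4013]
ee_rot: [2.22, 2.222, -0.0]
force: [-0.8, -0.2, 0.1]
width: 0.438
gripper_force: 19.6
[0.5444 0.0873 0.4013] [ 2.2205  2.2218 -0.0004] 7.0
nest_large_round 0.72 [130. 312.] rect mm [583.6 141.1] [96.  95.8] 79.2 place [(0.63, array([0.5809, 0.1418]))]
nest_small_round 0.78 [114. 219.] rect mm [486.4 159.7] [95.8 95.8] 78.9 place [(0.82, array([0.4817, 0.155 ]))]
nest_square 0.7 [ 39. 335.] rect mm [601.4 235.2] [89.7 95.4] 79.2 place [(0.76, array([0.6002, 0.2385]))]
nest_oblong 0.64 [ 30. 237.] rect mm [502.1 243.3] [70.2 95.2] 79.1 place [(0.69, array([0.505 , 0.2606]))]
```

View pics/cad.png

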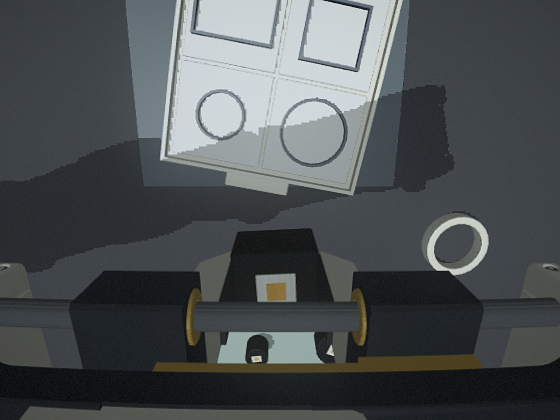

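The caddy yaw is about −10.8°. Nest centres: large (0.584, 0.141), small (0.486, 0.160), square (0.602, 0.239), oblong (0.504, 0.258). I'll place the square.

```bash
python3 -m inch '0.046 0.018 0 0.1 0.03;0.092 0.036 0.02 0.188 0.03;0.135 0.052 0.06 0.188 0.03;0.152 0.058 0.1 0.188 0.03;0.152 0.058 0.145 0.188 0.03'
python3 -m inch '0 0 0.03 0 0.03;0 0 0.04 0 0.03;0 0 0.045 0 0.03;0 0 0.045 0 0.03'
python3 -m inch '0 0 0.003 0 0.03;0 0 0.006 0 0.03;0 0 0.006 0 0.03'
```

```text
clock: 7.95
position: [0.6032, 0.2441, 0.2566]
ee_rot: [-2.415, -2.008, -0.008]
force: [1.0, 0.6, -0.9]
width: 0.437
gripper_force: 19.6
clock: 8.35
position: [0.6032, 0.2393, 0.2132]
ee_rot: [2.421, 2.002, 0.002]
force: [0.2, 0.7, -0.0]
width: 0.438
gripper_force: 19.6
clock: 8.65
position: [0.6027, 0.2394, 0.2068]
ee_rot: [2.42, 2.003, 0.002]
force: [0.5, 0.4, 0.4]
width: 0.44
gripper_force: 19.6
```

```bash
python3 -m inch '0 0 0.003 0 0.03;0 0 0.005 0 0.03;0 0 0.005 0 0.03'
python3 -m inch '0 0 0.002 0 0.03;0 0 0.003 0 0.03;0 0 0.003 0 0.03'
python3 -m inch '0 0 0.001 0 0.03;0 0 0.002 0 0.03;0 0 0.002 0 0.03'
```

```text
clock: 8.95
position: [0.6024, 0.2394, 0.2009]
ee_rot: [-2.42, -2.003, 0.001]
force: [-0.4, 0.2, -0.5]
width: 0.443
gripper_force: 19.6
clock: 9.25
position: [0.6027, 0.2395, 0.199]
ee_rot: [2.42, 2.003, 0.001]
force: [-3.0, -1.3, 8.8]
width: 0.436
gripper_force: 19.7
clock: 9.55
position: [0.6027, 0.2397, 0.1986]
ee_rot: [2.42, 2.003, 0.002]
force: [-7.0, -3.8, 22.8]
width: 0.439
gripper_force: 19.9
```

Contact comes at TCP z ≈ 0.199. I'll release, then go for the oblong, closing along its long axis.

```bash
python3 -m inch '0 0 -0.003 0 0.06;0 0 -0.003 0 0.06;0 0 -0.003 0 0.06;0 0 -0.003 0 0.07;0 0 -0.03 0 0.07'
python3 -m inch '0 0 -0.05 0 0.07;-0.04 -0.01 -0.08 0 0.07;-0.09 -0.022 -0.1 -0.1 0.07;-0.138 -0.034 -0.1 -0.2 0.07;-0.186 -0.046 -0.1 -0.3 0.07'
python3 -m inch '0 0 0 0 0.07'
python3 look.py cad2 mount_square:.03
```

```text
clock: 10.05
position: [0.6011, 0.2388, 0.2228]
ee_rot: [-2.419, -2.002, 0.011]
force: [-0.4, -0.4, 0.2]
width: 0.749
gripper_force: 0.0
clock: 10.55
position: [0.5239, 0.0682, 0.3269]
ee_rot: [2.087, 2.346, 0.002]
force: [1.7, -1.3, 0.4]
width: 0.765
gripper_force: 0.0
clock: 10.65
position: [0.5223, 0.0624, 0.326]
ee_rot: [2.099, 2.336, -0.007]
force: [1.8, 0.2, -0.1]
width: 0.764
gripper_force: 0.0
[0.5223 0.0624 0.326 ] [ 2.0991  2.3361 -0.007 ] 10.65
mount_square 0.8 [ 11. 411.] rect mm [603.  224.5] [49.4 18. ] 8.0 place []
mount_square 0.34 [ 33. 394.] rect mm [594.6 219.9] [54.9 90.6] 80.6 place []
```

```bash
python3 - <<'E'
from h import *
print(arm.observe()["position"],arm.observe()["ee_rot"])
save("scene","sc1");save("side","sd1")
for c in ["scene","side"]:
    print([(round(d["conf"],2),ray(c,d["point"],.008)) for d in arm.place_of(c,"mount_square")])
E
```

```text
[0.5249778  0.07054499 0.3261058 ] [-2.09342786e+00 -2.34221435e+00 -1.20484571e-03]
[(0.84, array([ 0.478944  , -0.40793496,  0.008     ])), (0.83, array([ 0.71367495, -0.40667345,  0.008     ])), (0.82, array([ 0.60231515, -0.41581883,  0.008     ])), (0.66, array([ 0.31062814, -0.26392694,  0.008     ])), (0.64, array([0.60599198, 0.25736662, 0.008     ])), (0.53, array([0.51369   , 0.26101047, 0.008     ])), (0.32, array([ 0.4382853 , -0.13437597,  0.008     ]))]
[(0.83, array([0.60278753, 0.23185189, 0.008     ])), (0.73, array([ 0.58034978, -0.37347375,  0.008     ])), (0.49, array([ 0.29457736, -0.25340579,  0.008     ])), (0.47, array([ 0.48339647, -0.39578777,  0.008     ]))]
```

```bash
python3 -m inch '-0.037 -0.022 0 -0.03 0.07;-0.074 -0.044 0 -0.062 0.07;-0.111 -0.066 0 -0.062 0.07;-0.148 -0.088 0.01 -0.062 0.07;-0.184 -0.11 0.03 -0.062 0.07'
python3 -m inch '0 0 0.03 0 0.07;0 0 0.05 0 0.07;0 0 0.05 0 0.07'
python3 - <<'E'
from h import *
save("side","sd2")
i=cv2.imread("pics/sd2.png")[190:330,170:350];cv2.imwrite("pics/sd2c.png",cv2.resize(i,(720,560)))
E
```

```text
clock: 11.55
position: [0.4361, -0.1265, 0.2969]
ee_rot: [2.017, 2.405, 0.003]
force: [0.3, -0.3, -0.1]
width: 0.76
gripper_force: 0.0
clock: 11.85
position: [0.4352, -0.1252, 0.2441]
ee_rot: [-2.017, -2.403, 0.003]
force: [0.1, -0.2, 0.6]
width: 0.762
gripper_force: 0.0
```

View pics/sd2c.png

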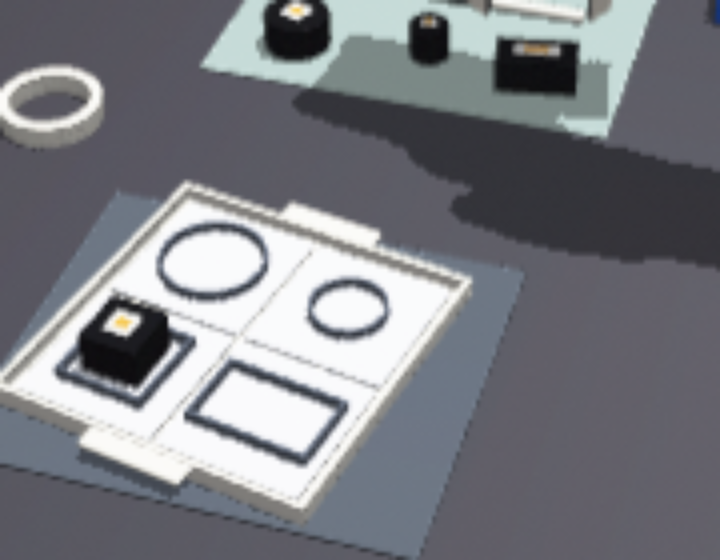

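The square sits centred inside its frame, at about (350, 125) in the crop. The gripper is over the oblong, so I'll grasp it.

```bash
python3 -m inch '0 0 0.025 0 0.07;0 0 0.053 0 0.07;0 0 0.053 0 0.07;0 0 0.053 0 0.05;0 0 0.053 0 0.05' 20
python3 -m inch '0 0 0 0 0.05;0 0 0 0 0.05;0 0 0 0 0.05' 20
python3 -m inch '0 0 -0.03 0 0.05;0 0 -0.07 0 0.05;0 0 -0.1 0 0.05;0 0 -0.1 0 0.05'
```

```text
clock: 12.4
position: [0.4366, -0.1255, 0.1946]
ee_rot: [2.018, 2.405, 0.002]
force: [0.7, 0.1, 0.5]
width: 0.651
gripper_force: 20.0
clock: 12.7
position: [0.4365, -0.1255, 0.1945]
ee_rot: [2.019, 2.404, 0.002]
force: [-1.6, 1.6, 8.9]
width: 0.656
gripper_force: 20.0
clock: 13.1
position: [0.4371, -0.1259, 0.2974]
ee_rot: [2.016, 2.4, 0.006]
force: [0.2, -0.9, -0.2]
width: 0.65
gripper_force: 20.0
```

```bash
python3 -m inch '0.045 0.0165 0 0.09 0.05;0.09 0.033 0 0.18 0.05;0.135 0.049 0 0.27 0.05;0.18 0.065 0 0.363 0.05;0.225 0.081 0 0.363 0.05'
python3 - <<'E'
from h import *
from scipy.spatial.transform import Rotation as R
s=arm.observe();M=R.from_rotvec(s["ee_rot"]).as_matrix();print(s["position"],M.T@(np.array([.504,.258,.215])-s["position"]))
E
```

```text
clock: 13.6
position: [0.4765, 0.1119, 0.2931]
ee_rot: [2.425, 1.997, 0.0]
force: [1.3, 0.0, -0.7]
width: 0.653
gripper_force: 20.0
[0.47646351 0.1119477  0.29314999] [ 0.14862281 -0.00095766  0.07814919]
```

```bash
python3 -m inch '0.045 0 0 0 0.05;0.09 0 0 0 0.05;0.135 0 0 0 0.05;0.147 0 0.03 0 0.05;0.147 0 0.078 0 0.05'
python3 -m inch '0 0 0 0 0.05;0 0 0 0 0.05'
python3 -m inch '0 0 0.004 0 0.05;0 0 0.008 0 0.05;0 0 0.008 0 0.05'
```

```text
clock: 14.1
position: [0.5053, 0.2587, 0.2165]
ee_rot: [-2.417, -2.007, -0.013]
force: [0.3, -0.9, -0.3]
width: 0.651
gripper_force: 20.0
clock: 14.3
position: [0.504, 0.2538, 0.215]
ee_rot: [-2.422, -2.001, 0.005]
force: [1.1, 0.6, -0.1]
width: 0.654
gripper_force: 20.0
clock: 14.6
position: [0.5046, 0.2543, 0.2081]
ee_rot: [2.422, 2.001, 0.003]
force: [0.5, 0.6, -0.4]
width: 0.648
gripper_force: 20.0
```

```bash
python3 -m inch '0.003 0 0 0 0.05;0.003 0 0.002 0 0.05;0.003 0 0.004 0 0.05;0.003 0 0.004 0 0.05'
python3 -m inch '0 0 0.001 0 0.05;0 0 0.0015 0 0.05;0 0 0.0015 0 0.05'
```

```text
clock: 15.0
position: [0.5047, 0.2573, 0.2029]
ee_rot: [-2.421, -2.002, 0.001]
force: [0.0, -0.2, -0.9]
width: 0.654
gripper_force: 20.0
clock: 15.3
position: [0.5047, 0.2573, 0.2026]
ee_rot: [2.421, 2.002, 0.0]
force: [-4.7, -1.1, 12.8]
width: 0.647
gripper_force: 20.0
```

```bash
python3 -m inch '0 0 -0.002 0 0.072;0 0 -0.002 0 0.072;0 0 -0.002 0 0.072;0 0 -0.002 0 0.072;0 0 -0.03 0 0.072'
python3 -m inch '0 0 -0.05 0 0.05;-0.045 0.0104 -0.07 0 0.05;-0.09 0.021 -0.07 0 0.05;-0.135 0.031 -0.07 0 0.05;-0.18 0.042 -0.07 0 0.05'
python3 -m inch '-0.045 0.0104 0 0 0.05;-0.09 0.021 0 0 0.05;-0.135 0.031 0 0 0.05;-0.18 0.042 0 0 0.05;-0.203 0.047 0 0 0.05'
python3 -m inch '0 0 0.04 0 0.05;0 0 0.05 0 0.05;0 0 0.05 0 0.05'
python3 - <<'E'
from h import *
save("side","sd3")
i=cv2.imread("pics/sd3.png")[190:330,170:350];cv2.imwrite("pics/sd3c.png",cv2.resize(i,(720,560)))
from scipy.spatial.transform import Rotation as R
s=arm.observe();M=R.from_rotvec(s["ee_rot"]).as_matrix();print(s["position"],M.T@(np.array([.520,-.136,.191])-s["position"]))
E
```

```text
clock: 15.8
position: [0.5036, 0.2567, 0.2289]
ee_rot: [-2.42, -2.001, 0.01]
force: [0.1, 0.1, -0.6]
width: 0.782
gripper_force: 0.0
clock: 16.3
position: [0.512, 0.0711, 0.3019]
ee_rot: [2.42, 2.002, 0.001]
force: [0.6, 0.1, -0.4]
width: 0.545
gripper_force: 0.0
clock: 16.8
position: [0.5197, -0.1402, 0.3017]
ee_rot: [2.425, 1.995, -0.002]
force: [0.5, 0.6, 0.4]
width: 0.545
gripper_force: 0.0
clock: 17.1
position: [0.5195, -0.1348, 0.2501]
ee_rot: [-2.418, -2.0, 0.004]
force: [0.6, 0.9, -0.3]
width: 0.542
gripper_force: 0.0
[ 0.52014303 -0.13464818  0.25134944] [-0.00137442  0.0002415   0.06034862]
```

View pics/sd3c.png

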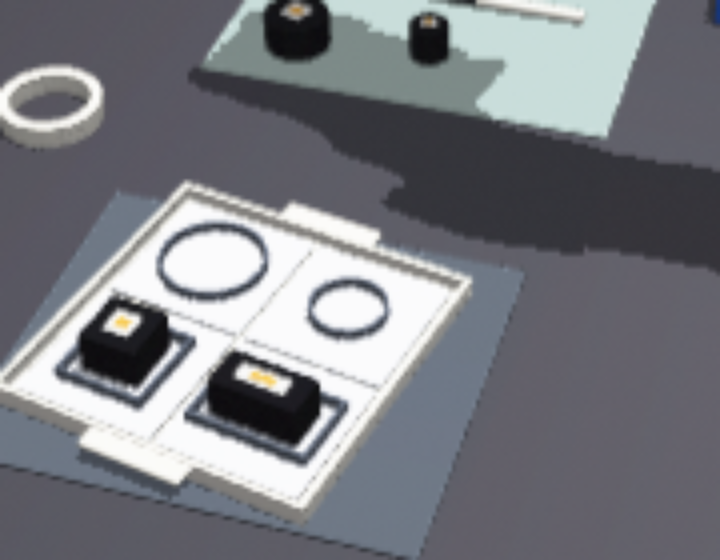

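The oblong is in its pocket and well centred, at about (400, 263) in the crop. Next is the small round.

```bash
python3 -m inch '-0.001 0 0.03 0 0.05;-0.001 0 0.059 0 0.05;-0.001 0 0.059 0 0.05;-0.001 0 0.059 0 0.02;-0.001 0 0.059 0 0.02' 20
python3 -m inch '0 0 0 0 0.02;0 0 0 0 0.02;0 0 0 0 0.02' 20
python3 -m inch '0 0 -0.03 0 0.02;0 0 -0.07 0 0.02;0 0 -0.1 0 0.02;0 0 -0.1 0 0.02'
python3 - <<'E'
from h import *
from scipy.spatial.transform import Rotation as R
s=arm.observe();M=R.from_rotvec(s["ee_rot"]).as_matrix();print(s["position"],M.T@(np.array([.486,.160,.215])-s["position"]))
E
```

```text
clock: 17.65
position: [0.521, -0.1363, 0.1945]
ee_rot: [2.419, 2.001, 0.003]
force: [0.4, -0.6, 0.5]
width: 0.415
gripper_force: 0.0
clock: 17.95
position: [0.5208, -0.1365, 0.1942]
ee_rot: [2.42, 2.001, 0.003]
force: [-0.4, -0.1, 8.9]
width: 0.316
gripper_force: 20.0
clock: 18.35
position: [0.5215, -0.1369, 0.2974]
ee_rot: [2.417, 1.998, 0.008]
force: [-0.3, -0.1, 0.3]
width: 0.321
gripper_force: 20.0
[ 0.5215266 -0.136856   0.2973835] [ 0.28484854 -0.09140413  0.08172673]
```

```bash
python3 -m inch '0.046 -0.0147 0 0 0.02;0.092 -0.0294 0 0 0.02;0.138 -0.044 0 0 0.02;0.184 -0.059 0 0 0.02;0.225 -0.073 0 0 0.02'
python3 -m inch '0.045 -0.014 0 0 0.02;0.06 -0.0185 0.03 0 0.02;0.06 -0.0185 0.07 0 0.02;0.06 -0.0185 0.08 0 0.02;0.06 -0.0185 0.08 0 0.02'
python3 -m inch '0 0 0.005 0 0.02;0 0 0.007 0 0.02;0 0 0.007 0 0.02'
```

```text
clock: 18.85
position: [0.4899, 0.1005, 0.2926]
ee_rot: [-2.42, -2.003, -0.001]
force: [1.3, -1.2, -0.4]
width: 0.319
gripper_force: 20.0
clock: 19.35
position: [0.4831, 0.1599, 0.2114]
ee_rot: [-2.421, -2.001, 0.006]
force: [0.4, 0.1, 0.4]
width: 0.317
gripper_force: 20.0
clock: 19.65
position: [0.4842, 0.1603, 0.2065]
ee_rot: [2.422, 2.0, 0.002]
force: [-0.2, -1.0, 0.0]
width: 0.317
gripper_force: 20.0
```

```bash
python3 -m inch '0 0.002 0 0 0.02;0 0.002 0.003 0 0.02;0 0.002 0.003 0 0.02'
python3 -m inch '0 0 0.0015 0 0.02;0 0 0.002 0 0.02;0 0 0.002 0 0.02'
```

```text
clock: 19.95
position: [0.4858, 0.1602, 0.2026]
ee_rot: [2.421, 2.001, 0.0]
force: [-1.0, -0.4, -0.9]
width: 0.318
gripper_force: 20.0
clock: 20.25
position: [0.4858, 0.1603, 0.2018]
ee_rot: [2.421, 2.002, 0.001]
force: [-5.3, -1.5, 18.9]
width: 0.323
gripper_force: 20.0
```

```bash
python3 -m inch '0 0 -0.002 0 0.05;0 0 -0.002 0 0.05;0 0 -0.002 0 0.05;0 0 -0.002 0 0.05;0 0 -0.03 0 0.05'
python3 -m inch '0 0 -0.05 0 0.05;-0.0365 0.026 -0.07 0 0.07;-0.073 0.052 -0.07 0 0.07;-0.11 0.078 -0.07 0 0.07;-0.146 0.104 -0.07 0 0.07'
python3 -m inch '-0.0365 0.026 0 0 0.07;-0.073 0.052 0 0 0.07;-0.109 0.078 0 0 0.07;-0.109 0.078 0.04 0 0.07;-0.109 0.078 0.05 0 0.07'
python3 - <<'E'
from h import *
save("side","sd4")
i=cv2.imread("pics/sd4.png")[190:330,170:350];cv2.imwrite("pics/sd4c.png",cv2.resize(i,(720,560)))
from scipy.spatial.transform import Rotation as R
s=arm.observe();M=R.from_rotvec(s["ee_rot"]).as_matrix();print(s["position"],M.T@(np.array([.617,-.1245,.194])-s["position"]))
E
```

```text
clock: 20.75
position: [0.4845, 0.1598, 0.2283]
ee_rot: [-2.42, -2.001, 0.009]
force: [-0.2, -0.2, -0.2]
width: 0.544
gripper_force: 0.0
clock: 21.25
position: [0.5609, -0.0044, 0.3009]
ee_rot: [2.421, 2.002, 0.001]
force: [0.8, 0.8, -0.2]
width: 0.757
gripper_force: 0.0
clock: 21.75
position: [0.6153, -0.1258, 0.2471]
ee_rot: [-2.421, -1.996, 0.006]
force: [-0.9, 1.0, -0.6]
width: 0.764
gripper_force: 0.0
[ 0.61496435 -0.12417751  0.24663205] [6.90774719e-05 2.42164188e-03 5.26166416e-02]
```

View pics/sd4c.png

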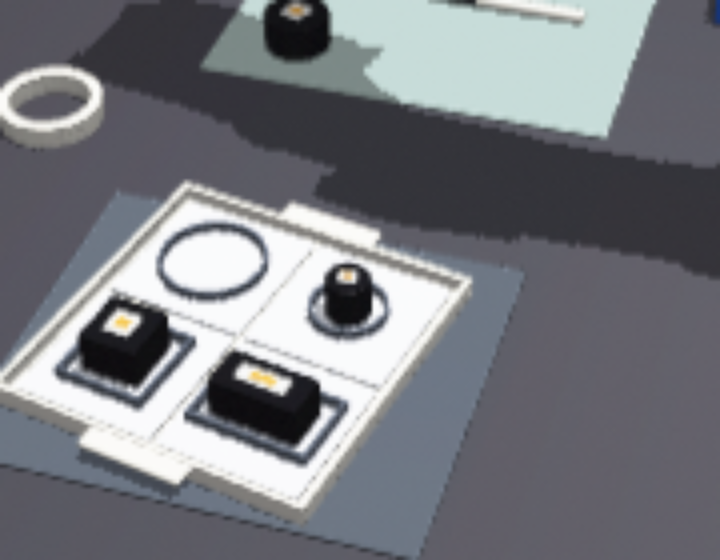

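The small round is centred in its ring, at about (295, 348) in the crop. The large round is the last one.

```bash
python3 -m inch '0 0.002 0.03 0 0.07;0 0.002 0.053 0 0.07;0 0.002 0.053 0 0.07;0 0.002 0.053 0 0.04;0 0.002 0.053 0 0.04' 20
python3 -m inch '0 0 0 0 0.04;0 0 0 0 0.04;0 0 0 0 0.04' 20
python3 -m inch '0 0 -0.03 0 0.04;0 0 -0.07 0 0.04;0 0 -0.1 0 0.04;0 0 -0.1 0 0.04'
python3 - <<'E'
from h import *
from scipy.spatial.transform import Rotation as R
s=arm.observe();M=R.from_rotvec(s["ee_rot"]).as_matrix();print(s["position"],M.T@(np.array([.5845,.1415,.215])-s["position"]))
E
```

```text
clock: 22.3
position: [0.6192, -0.1243, 0.1995]
ee_rot: [2.419, 2.002, 0.003]
force: [0.3, -0.9, -0.2]
width: 0.631
gripper_force: 0.0
clock: 22.6
position: [0.6191, -0.1247, 0.1993]
ee_rot: [2.42, 2.001, 0.003]
force: [-0.8, 0.5, 8.2]
width: 0.538
gripper_force: 20.0
clock: 23.0
position: [0.62, -0.1251, 0.303]
ee_rot: [2.417, 1.998, 0.009]
force: [-0.2, -0.5, 0.4]
width: 0.542
gripper_force: 20.0
[ 0.6200272  -0.12513868  0.30296812] [ 0.2551343  -0.08581342  0.08740311]
```

```bash
python3 -m inch '0.045 -0.015 0 0 0.04;0.09 -0.03 0 0 0.04;0.135 -0.045 0 0 0.04;0.18 -0.06 0 0 0.04;0.22 -0.074 0 0 0.04'
python3 -m inch '0.035 -0.012 0 0 0.04;0.035 -0.012 0.03 0 0.04;0.035 -0.012 0.07 0 0.04;0.035 -0.012 0.078 0 0.04;0.035 -0.012 0.078 0 0.04'
python3 -m inch '0 0 0.003 0 0.04;0 0 0.003 0 0.04;0 0 0.003 0 0.04'
```

```text
clock: 23.5
position: [0.5864, 0.1077, 0.2975]
ee_rot: [-2.42, -2.003, -0.0]
force: [0.7, 0.0, -0.8]
width: 0.533
gripper_force: 20.0
clock: 24.0
position: [0.5813, 0.1414, 0.2184]
ee_rot: [-2.421, -2.001, 0.005]
force: [-0.0, -0.3, 0.4]
width: 0.539
gripper_force: 20.0
clock: 24.3
position: [0.5826, 0.1417, 0.2179]
ee_rot: [2.421, 2.001, 0.003]
force: [1.2, -0.5, -0.0]
width: 0.537
gripper_force: 20.0
```

```bash
python3 -m inch '0 0.0015 0.004 0 0.04;0 0.0015 0.008 0 0.04;0 0.0015 0.009 0 0.04;0 0.0015 0.009 0 0.04'
python3 -m inch '0 0 0.0015 0 0.04;0 0 0.0025 0 0.04;0 0 0.0025 0 0.04'
```

```text
clock: 24.7
position: [0.5834, 0.1415, 0.2075]
ee_rot: [-2.421, -2.002, 0.001]
force: [-0.4, 0.4, -0.8]
width: 0.536
gripper_force: 20.0
clock: 25.0
position: [0.5834, 0.1415, 0.207]
ee_rot: [2.421, 2.002, 0.001]
force: [-6.5, -2.3, 22.0]
width: 0.535
gripper_force: 20.0
```

Contact is at the expected height. I'll release, retreat and verify.

```bash
python3 -m inch '0 0 -0.002 0 0.07;0 0 -0.002 0 0.07;0 0 -0.002 0 0.07;0 0 -0.002 0 0.07;0 0 -0.03 0 0.07'
python3 -m inch '0 0 -0.05 0 0.07;0 0 -0.1 0 0.07;-0.045 0 -0.15 0 0.07;-0.09 0 -0.15 0 0.07;-0.12 0 -0.15 0 0.07'
python3 -m inch '0 0 0 0 0.07;0 0 0 0 0.07;0 0 0 0 0.07'
python3 look.py fin mount_large_round:.038 mount_small_round:.038 mount_square:.038 mount_oblong:.038
python3 - <<'E'
from h import *
a=save("side","sd5")[:,:,::-1];b=save("scene","sc5")[:,:,::-1]
i=cv2.resize(a[190:330,170:350],(400,311));j=cv2.resize(b[120:340,160:420],(400,338))[:311]
w=cv2.imread("pics/fin.png");cv2.imwrite("pics/f2.png",np.hstack([i,j]))
for c in ["scene"]:
    for q in ["mould_ring","dressing_stick"]: print(q,[(round(d["conf"],2),ray(c,d["point"],0.0)[:2]) for d in arm.place_of(c,q)[:2]])
E
```

```text
clock: 25.5
position: [0.582, 0.1412, 0.2321]
ee_rot: [-2.419, -2.0, 0.01]
force: [0.0, 0.3, 0.2]
width: 0.762
gripper_force: 0.0
clock: 26.0
position: [0.5609, 0.0215, 0.3875]
ee_rot: [2.42, 1.999, 0.005]
force: [0.4, -0.1, -1.0]
width: 0.761
gripper_force: 0.0
clock: 26.3
position: [0.561, 0.0249, 0.3848]
ee_rot: [-2.419, -2.003, -0.0]
force: [0.4, 1.7, -0.7]
width: 0.761
gripper_force: 0.0
[0.561  0.0249 0.3848] [-2.4192 -2.0029 -0.0001] 26.3
mount_large_round 0.66 [ 63. 275.] rect mm [583.6 143.5] [50.  47.8] 79.3 place [(0.69, array([0.5841, 0.1455]))]
mount_small_round 0.57 [ 64. 171.] rect mm [488.3 159. ] [28.2 36.6] 52.8 place [(0.82, array([0.4849, 0.1627]))]
mould_ring [(0.55, array([ 0.6165614 , -0.29963391]))]
dressing_stick [(0.73, array([ 0.41146678, -0.29495453]))]
```

View pics/f2.png

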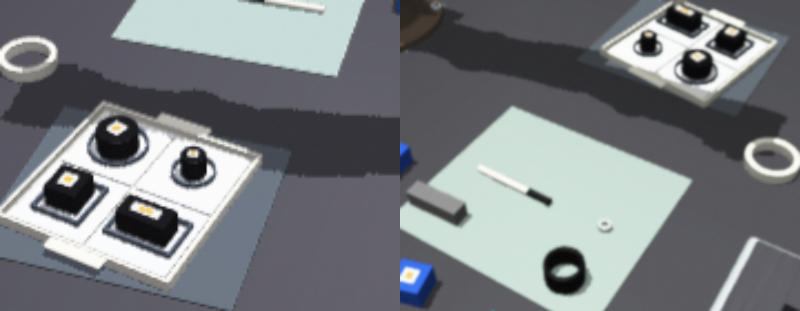

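View pics/fin.png

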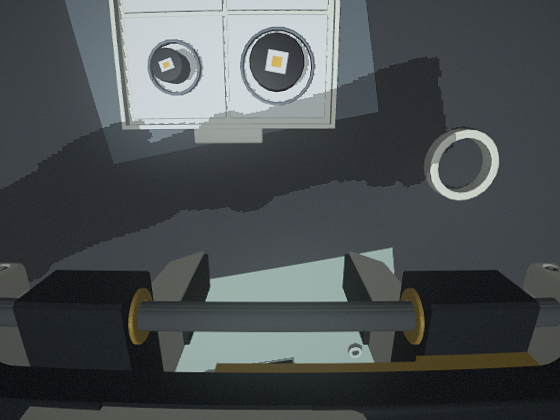

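All four mounts stand centred in their own pockets. The ring and stick have not moved, and the arm is clear.

```bash
python3 -c "
from cell import arm
print(arm.sign_off())"
```

```text
the job is handed in; nothing more can be done
None
```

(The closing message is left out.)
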